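# Seat the white stone model in the keyed scan holder

### The job

Put the white stone dental model, on its blue mounting plate, into the round aluminium scan holder: the lug on the plate's edge has to line up with the slot in the holder's rim so that the plate drops fully home and lies level. Let go of it there, and leave the yellow model where it stands.

Things in the scene. Friction and masses are not known exactly. Their poses are not given: they have to be found in the camera images.
- white_model: White stone dental model, teeth up, fixed on a loose blue round plate 80 mm across, 14 mm thick, with one lug 14 mm wide reaching 57 mm from the centre; 0.2 kg. Origin: centre of the plate's underside; z up, x towards the lug. Grip the stone base across y at the centre: 55 mm wide there (each side tapers 5 degrees towards the lug), upright from 16 to 28 mm above the underside. Teeth reach 46 mm.
- yellow_model: The same plate and model in yellow stone, not wanted, to be left alone. Sizes, origin and axes as for the white one. Behind both models (x over 0.64 m) stand fixed stacks of pans 0.4 m high; the worktop in front is clear but for low things under 70 mm.
- holder: Fixed dark square foot 124 mm, 6 mm thick, with a round aluminium rim 116 mm across, top at 18 mm. Inside: recess 92 mm across, bevelled to 104 at the mouth, floor at 6 mm (a seated plate's underside). A slot through the rim, 34 mm wide, 46 at its bevelled top, orange mark on its floor, takes the lug. Origin: centre of the foot's underside; z up, x towards the slot.

How it is judged:
By the outcome, as a careful person would: the job done as asked, in the order asked, and still so for the second after the job is handed in, with the robot touching nothing.
It also fails if it takes over 48 s, if anything falls off the work surface, if the arm or the gripper's body presses on something with over 40 N, if the wrist force passes 120 N, or if a joint passes its speed limit or range.

### The arm

A 6-joint arm with a two-finger parallel gripper is mounted at the origin on a cart in front of the work surface, level with it; the furniture and walls round the work are solid. World frame = base frame: x ahead of the robot, y to its left, z up, the work surface at z = 0. Lengths are in m, angles in degrees, forces in N, time in s.
With the tool pointing down it reaches from about 0.35 to 0.875 m from the base axis. Payload 4.2 kg.
Tool frame: the origin (TCP) lies midway between the tips of the shut fingers; the grasp point (between the pads) lies 19 mm behind it; z points along the fingers, y is the line along which they close (so a half turn about z gives the same grasp; the last joint's range is limited). The gripper opens to 87 mm and grips with 3 to 60 N. Pads are 19 mm wide; open, the fingers measure 117 mm over their backs; the gripper's body (75 mm by 190 mm) begins 51 mm behind the grasp point.
Start: joints at [80.478, 22.042, 0.453, 0, -68.411, -14.817], TCP at [0.258, 0.569, 0.223] pointing down, gripper open.
Joint ranges: [-179.83, 179.83], [-69.29, 118.12], [-61.27, 80.66], [-181.25, 117.63], [-171.15, -9.14], [-177.46, 177.46]. Speed limits (degrees/s): [159.86, 159.86, 180, 180, 180, 180].

### API

Orientations are given as [roll, pitch, yaw] about the fixed x, y, z axes, in that order (R = Rz(yaw) Ry(pitch) Rx(roll)).
In Python, from workcell import env gives the robot as it stands. The module is installed in compiled form; this text tells all that it offers. Calls block until the motion is done:
- env.goto(position, orientation): joint-space move of the TCP to a pose.
- env.move_straight(position, rotation=None, rate=0.15, force_limit=None): straight line of the TCP; rotation=None keeps the orientation; rate is the mean speed in m/s. With force_limit (N) it stops when the force on the tool has changed by that much, and returns True; else False.
- env.set_joints(angles): joint-space move.
- env.gripper_to(opening, grasp_force=None): opening from 0.0 (shut) to 1.0 (fully open); grasp_force is the grip in N (None keeps the last); returns when the fingers have stopped.
- env.dwell(seconds).
- env.inverse_kinematics(position, orientation): joint angles nearest the present ones, or None.
- env.read_state(): the state.
- env.grab_frame(name): name is "side" or "top" or "wrist"; returns a dict with "image" (384x512x3 uint8, blue, green, red), "fx", "fy", "cx", "cy" (pixels), "position" and "orientation" of the camera in the world. Camera axes: x right, y up, looking along -z (the intrinsics and any distortion apply to the point x, -y, -z); pixel columns grow to the right and rows downward; lengths in m; the calibration is good to about 2 mm. A picture is of the moment at which its call begins. There is no depth.
A pose or a line that the arm cannot do raises env.Unreachable and nothing moves.
- env.close_job(): hands the job in; it is judged then, once.
Trained networks look in a picture, given as the dict that the camera call returned (one of the last four; its "shot" number tells which), for a name from the list of things; names that differ only in an ending like _2 or _b are one class to them, and where a whole thing is asked for, a point or a joint stands for the part that bears it (a point fixed in the world has none). Each returns a list of dicts, best first, with "score" (0 to 1); they miss things now and then, are a little off and sometimes report something else, mostly with a low value. They report only what shows in the picture. A call takes as long as a camera call.
- env.search_frame(picture, thing): "xyz" ([x, y, z] in m, in world coordinates, good to about 4 mm: the middle of the surface that is visible of it).
- env.trace(picture, thing): "mask" (384x512 bool, what is visible of it).
The state is a dict: "clock": time; "joint_positions": joint angles; "qvel": joint speeds; "joint_torque": joint torques, N m; "position": TCP position; "tool_rot": TCP orientation; "force": force on the tool from outside, world axes, zero at the start; "wrist_torque": the same for the moment, N m; "opening": opening from 0.0 (shut) to 1.0 (fully open); "finger_force": force on a finger pad.
Only numpy, scipy, OpenCV 4.12 (cv2) and the standard library are available. Lean on these libraries where they do the work, as an engineer would, in place of code of your own. Each camera call takes 0.05 s, during which the arm holds its last target. There are 200 camera calls.

## Working session

There is one attempt and no reset: what is moved stays moved. The work goes in short steps, each a Python script; the robot and the scene stay as the last script left them, time stands still between calls to the robot, and variables do not carry over. Pictures are saved under pics/ and viewed, at most 10 in all, crops included, and the job is handed in when it is done.

```bash
mkdir -p pics
cat > h.py <<'E'
import numpy as np, cv2
from workcell import env
from scipy.spatial.transform import Rotation as Rn
def Rm(o): return Rn.from_euler('xyz',o,degrees=True).as_matrix()
def ray(p,u,v):
    d=Rm(p["orientation"])@np.array([(u-p["cx"])/p["fx"],-(v-p["cy"])/p["fy"],-1.0]); return np.array(p["position"]),d
def pix2z(p,u,v,z):
    o,d=ray(p,u,v); return o+d*(z-o[2])/d[2]
def proj(p,X):
    c=Rm(p["orientation"]).T@(np.array(X)-np.array(p["position"])); return np.array([p["cx"]+p["fx"]*c[0]/-c[2], p["cy"]-p["fy"]*c[1]/-c[2]])
E
python3 - <<'E'
from h import *
ims=[]
for n in("top","side"):
    p=env.grab_frame(n); ims.append(p["image"])
    print(n,[k for k in p],p["fx"],p["cx"],p["cy"],p["position"],p["orientation"],p.get("distortion"))
    for t in("white_model","yellow_model","holder"):
        print(t,[(np.round(r["xyz"],3),round(r["score"],2)) for r in env.search_frame(p,t)][:3])
        for r in env.trace(p,t)[:2]:
            ys,xs=np.nonzero(r["mask"]); print('  m',round(r["score"],2),xs.min(),xs.max(),ys.min(),ys.max(),len(xs))
    cv2.imwrite(f"pics/{n}0.png",p["image"])
print(env.read_state())
E
```

```text
top ['image', 'fx', 'fy', 'cx', 'cy', 'position', 'orientation', 'shot'] 405.59357278302457 258.72391853670865 190.52105824656428 [0.30432193 0.0781139  1.07477849] [ 10.6715852   -2.25737114 -88.4126546 ] None
white_model [(array([0.518, 0.122, 0.032]), 0.67)]
yellow_model [(array([0.489, 0.315, 0.027]), 0.93)]
holder [(array([ 0.495, -0.225,  0.003]), 0.97), (array([0.488, 0.312, 0.029]), 0.24)]
  m 0.67 329 383 171 224 2083
side ['image', 'fx', 'fy', 'cx', 'cy', 'position', 'orientation', 'shot'] 389.67823568196974 256.2411476052814 188.95302057765636 [ 0.28246477 -0.67917331  0.43839122] [ 62.40293392   0.54848053 -17.24544229] None
white_model [(array([0.52 , 0.097, 0.019]), 0.65)]
  m 0.75 237 270 168 197 722
yellow_model [(array([0.488, 0.29 , 0.022]), 0.79)]
  m 0.61 205 238 143 165 504
holder [(array([ 0.493, -0.23 ,  0.009]), 0.69)]
  m 0.63 253 354 251 320 4096
{'clock': 0.7, 'joint_positions': array([ 8.04775112e+01,  2.20402913e+01,  4.53474010e-01, -7.08642163e-04,
       -6.84108313e+01, -1.48151733e+01]), 'qvel': array([ 0.05015626,  0.01257625, -0.05199565,  0.07718014,  0.06570068,
       -0.06401409]), 'joint_torque': array([ 1.00090434e-03, -3.90327859e+01,  1.87589282e+01,  4.22348052e+00,
        1.55991514e-02, -1.78078523e-05]), 'position': array([0.25755204, 0.56944936, 0.22256868]), 'tool_rot': array([-1.79997895e+02,  1.23830040e-03, -2.43379228e+01]), 'force': array([-0.22604673, -1.2351386 , -0.30356464]), 'wrist_torque': array([ 0.04717232,  0.03871676, -0.02292626]), 'finger_force': 0.0, 'opening': 0.9975644544372921}
```

View pics/top0.png

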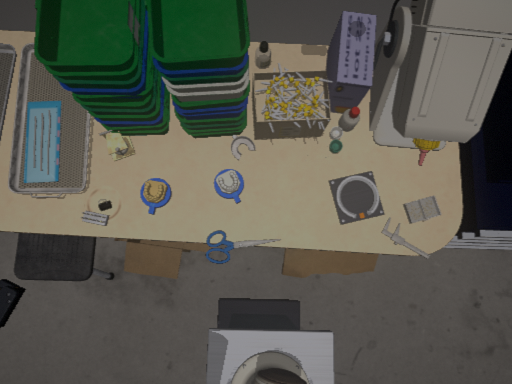

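View pics/side0.png

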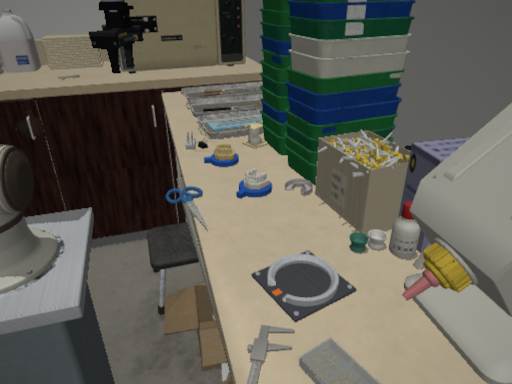

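The top view shows the white plate at about (229,184) with its lug towards (238,200). The yellow plate is at (155,192). The holder is at (358,196), and the side view shows its orange slot mark at (277,292), on the side facing the robot and slightly to its left.

Run:
```python
from h import *
j6=lambda p,o:(lambda q:None if q is None else np.round(q,0))(env.inverse_kinematics(p,o))
for y in(-151,29): print(y,j6([.45,.115,.25],[180,0,y]))
env.goto([.42,.12,.27],[180,0,29] if j6([.42,.12,.27],[180,0,29]) is not None else [180,0,-151])
p=env.grab_frame("wrist"); cv2.imwrite("pics/w1.png",p["image"])
print(p["fx"],p["position"],p["orientation"],env.read_state()["clock"],env.read_state()["joint_positions"].round())
for r in env.search_frame(p,"white_model"): print(r)
for y in range(-180,181,30): print(y,j6([.49,-.225,.15],[180,0,y]))
```

```text
-151 [ 34.   5. -18.  -0. -67. -95.]
29 [ 34.   5. -18.   0. -67.  85.]
267.785950640811 [0.4788918  0.15245722 0.4323792 ] [-1.42907655e+01 -2.48886780e-02 -6.09602494e+01] 2.5 [ 37.   1. -19.   0. -69.  82.]
{'xyz': [0.5211, 0.1242, 0.0339], 'score': 0.87}
-180 [ -7.  18. -18.  -0. -55. -83.]
-150 [ -7.  18. -18.   0. -55. -53.]
-120 [ -7.  18. -18.   0. -55. -23.]
-90 [ -7.  18. -18.   0. -55.   7.]
-60 [ -7.  18. -18.   0. -55.  37.]
-30 [ -7.  18. -18.   0. -55.  67.]
0 [ -7.  18. -18.   0. -55.  97.]
30 [ -7.  18. -18.   0. -55. 127.]
60 [ -7.  18. -18.   0. -55. 157.]
90 [  -7.   18.  -18.    0.  -55. -173.]
120 [  -7.   18.  -18.   -0.  -55. -143.]
150 [  -7.   18.  -18.   -0.  -55. -113.]
180 [ -7.  18. -18.  -0. -55. -83.]
```

View pics/w1.png

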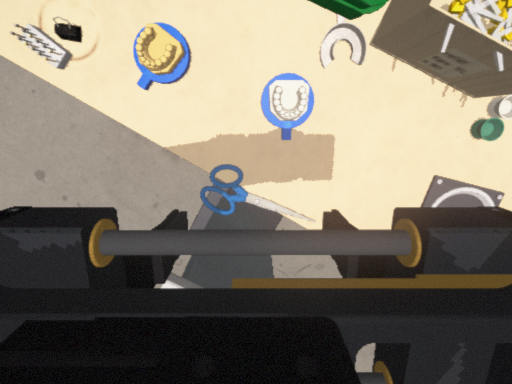

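The wrist view shows the white plate at about (287,101) with its lug at (287,131), so the tool yaw is nearly right. The next step is to fit the plate and grasp it.

```bash
cat >> h.py <<'E'
def plate(p,guess,z=.014):
    """centre xy and lug yaw of the blue plate near guess, its top at height z"""
    hsv=cv2.cvtColor(p["image"],cv2.COLOR_BGR2HSV)
    m=cv2.inRange(hsv,(105,150,60),(130,255,255))
    v,u=np.nonzero(m)
    P=np.array([pix2z(p,a,b,z)[:2] for a,b in zip(u,v)])
    P=P[np.hypot(*(P-np.array(guess)[:2]).T)<.08]
    from scipy.optimize import minimize
    # template: area inside disc+lug; stone pixels ignored (only count blue outside 27 mm)
    g=np.stack(np.meshgrid(np.arange(-.075,.075,.0015),np.arange(-.075,.075,.0015)),-1).reshape(-1,2)+np.array(guess)[:2]
    uv=np.array([proj(p,[*a,z]) for a in g]); sm=cv2.GaussianBlur(m,(3,3),.7)
    val=cv2.remap(sm,uv[:,0].astype(np.float32),uv[:,1].astype(np.float32),cv2.INTER_LINEAR).ravel()/255.
    def cost(t):
        d=g-t[:2]; c,s=np.cos(t[2]),np.sin(t[2]); x=d[:,0]*c+d[:,1]*s; y=-d[:,0]*s+d[:,1]*c; r=np.hypot(x,y)
        sd=np.maximum(.040-r,np.minimum(.007-abs(y),np.minimum(.057-x,x)))
        T=1/(1+np.exp(-sd/.0007)); w=((r>.033)|(x>.033))
        return np.sum(w*(T-val)**2)
    best=None; c0=P.mean(0)
    for a in np.arange(0,360,30):
        r=minimize(cost,[*c0,np.radians(a)],method='Nelder-Mead',options=dict(initial_simplex=[[*c0,np.radians(a)],[c0[0]+.006,c0[1],np.radians(a)],[c0[0],c0[1]+.006,np.radians(a)],[*c0,np.radians(a+15)]]))
        if best is None or r.fun<best.fun: best=r
    return best.x[:2],(np.degrees(best.x[2])+180)%360-180,best.fun/val.sum()
E
python3 - <<'E'
from h import *
p=env.grab_frame("wrist")
c,y,f=plate(p,[.521,.122]); print(c,y,f)
assert np.hypot(*(c-[.52,.122]))<.015 and abs(y+151)<15
yaw=y+180
env.goto([*c,.13],[180,0,yaw])
p=env.grab_frame("wrist"); cv2.imwrite("pics/w2.png",p["image"]); print(p["position"])
c2,y2,f2=plate(p,c); print(c2,y2,f2, env.read_state()["clock"])
E
```

```text
[0.66612021 0.04351835] -90.00000000000001 0.12930811090956207Traceback (most recent call last):
  File "<stdin>", line 4, in <module>
AssertionError
```

```bash
sed -i 's/return np.sum(w\*(T-val)\*\*2)/return np.sum(w*(T-val)**2)+1e6*max(0,np.hypot(*(t[:2]-np.array(guess)[:2]))-.015)/; s/c0=P.mean(0)/c0=np.array(guess)[:2]*1./' h.py
python3 - <<'E'
from h import *
p=env.grab_frame("wrist")
c,y,f=plate(p,[.521,.122]); print(c,y,f)
assert np.hypot(*(c-[.52,.122]))<.0149 and abs(y+151)<15
yaw=y+180
env.goto([*c,.13],[180,0,yaw])
p=env.grab_frame("wrist"); cv2.imwrite("pics/w2.png",p["image"]); print(p["position"])
c2,y2,f2=plate(p,c); print(c2,y2,f2, env.read_state()["clock"])
E
```

```text
[0.52170265 0.12272652] 35.348153729484125 infh.py:32: RuntimeWarning: divide by zero encountered in scalar divide
  return best.x[:2],(np.degrees(best.x[2])+180)%360-180,best.fun/val.sum()
Traceback (most recent call last):
AssertionError
```

Run:
```python
from h import *
p=env.grab_frame("wrist")
print(p["position"],p["orientation"],p["fx"],p["fy"],p["cx"],p["cy"],proj(p,[.5217,.1227,.014]),pix2z(p,287,101,.014),env.read_state()["position"])
hsv=cv2.cvtColor(p["image"],cv2.COLOR_BGR2HSV); print(hsv[95:140:5,287], hsv[131,287])
m=cv2.inRange(hsv,(105,150,60),(130,255,255)); print(np.argwhere(m).mean(0), m.sum()/255)
```

```text
[0.47885149 0.15260545 0.43217446] [-1.43213360e+01 -2.95263048e-02 -6.09325106e+01] 267.785950640811 267.785950640811 254.73934436593876 186.6224712582298 [286.06728413 102.40201782] [0.52409183 0.12250533 0.014     ] [0.42005854 0.12046436 0.26984848]
[[ 25  12 248]
 [ 24  14 248]
 [ 24  14 248]
 [ 17  36 220]
 [ 21  10 246]
 [115  35 168]
 [104 128 244]
 [113 128 178]
 [114 125 178]] [113 126 176]
[ 88.71092077 177.26124197] 934.0
```

```bash
sed -i 's/(105,150,60),(130/(100,90,60),(130/' h.py
python3 - <<'E'
from h import *
p=env.grab_frame("wrist")
c,y,f=plate(p,[.521,.122]); print(c,y,f)
assert np.hypot(*(c-[.52,.122]))<.0149 and abs(y+151)<15
yaw=y+180
env.goto([*c,.13],[180,0,yaw])
p=env.grab_frame("wrist"); cv2.imwrite("pics/w2.png",p["image"]); print(p["position"])
c2,y2,f2=plate(p,c); print(c2,y2,f2, env.read_state()["clock"])
E
```

```text
[0.52483761 0.12244521] -150.97861272467594 0.10148514907337841
[0.58374282 0.15462659 0.29320079]
[0.52465261 0.12216187] -150.80526504799133 0.10890584008063713 3.5333
```

View pics/w2.png

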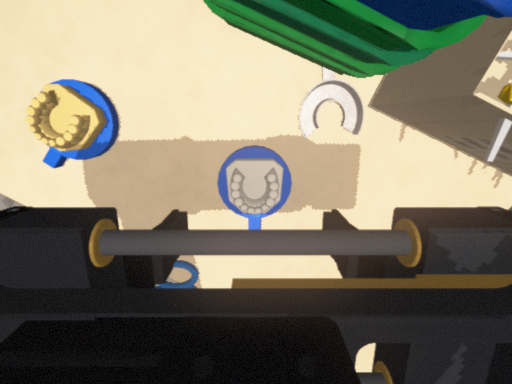

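The plate is centred under the tool and two fits agree to within 0.4 mm, so I'll descend and grip.

Run:
```python
from h import *
c=[.5247,.1223]; o=[180,0,29.1]
env.move_straight([*c,.05],o,rate=.15)
print(env.move_straight([*c,.018],rate=.06,force_limit=12))
f0=env.read_state()["force"]
env.gripper_to(.4,grasp_force=30)
s=env.read_state(); print(s["opening"]*87,s["finger_force"],s["force"]-f0,s["position"])
env.move_straight([*c,.12],rate=.15)
s=env.read_state(); print(s["opening"]*87,s["finger_force"],s["force"]-f0,s["clock"])
p=env.grab_frame("wrist"); cv2.imwrite("pics/w3.png",p["image"])
print(plate(p,c,.12-.018+.014))
p=env.grab_frame("side"); cv2.imwrite("pics/s3.png",p["image"][100:230,150:350].repeat(3,0).repeat(3,1))
```

```text
False
54.94062292772685 29.89118315745145 [-0.09765813 -0.89631497  1.99316452] [0.52477386 0.12236998 0.01813951]
54.57539616481711 29.883803635602817 [-0.00339841 -1.39316284 -2.02760584] 6.3917
(array([0.52423786, 0.12129664]), np.float64(46.25313126488203), np.float64(1.368893928850978))
```

View pics/s3.png

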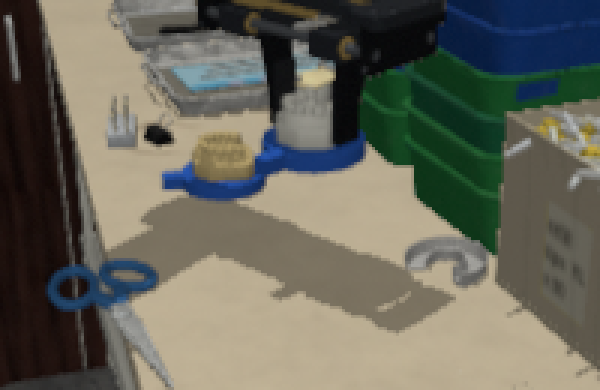

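The side view shows the white model held level, the yellow one untouched, and the white plate clear of the table. Next is a closer look at the holder.

```bash
cat >> h.py <<'E'
def orange(p):
    hsv=cv2.cvtColor(p["image"],cv2.COLOR_BGR2HSV)
    m=cv2.inRange(hsv,(5,130,120),(16,255,255))
    n,l,st,ce=cv2.connectedComponentsWithStats(m)
    return [(st[i,4],ce[i].round(1),pix2z(p,*ce[i],.006).round(4)) for i in range(1,n) if st[i,4]>8 and np.hypot(*(pix2z(p,*ce[i],.006)[:2]-[.494,-.228]))<.08]
def holder(p,g=(.494,-.228)):
    for r in env.trace(p,"holder"):
        c=np.array([pix2z(p,*e,.0)[:2] for e in cv2.boxPoints(cv2.minAreaRect(np.argwhere(r["mask"])[:,::-1].astype(np.float32)))])
        print("mask",r["score"],r["mask"].sum())
    print("search",[(r["xyz"],r["score"]) for r in env.search_frame(p,"holder")],"orange",orange(p))
E
python3 - <<'E'
from h import *
p=env.grab_frame("side"); holder(p)
env.move_straight([.46,.08,.15],rate=.25)
env.goto([.40,-.18,.20],[180,0,0])
p=env.grab_frame("wrist"); cv2.imwrite("pics/w4.png",p["image"]); holder(p)
p=env.grab_frame("top"); holder(p)
print(env.read_state()["clock"])
E
```

```text
mask 0.68 4273
search [([0.493, -0.2298, 0.0065], 0.91)] orange [(np.int32(53), array([276.7, 291.7]), array([ 0.4501, -0.2352,  0.006 ]))]
mask 0.59 10297
search [([0.5048, -0.2253, 0.0108], 0.61)] orange [(np.int32(109), array([298. , 131.9]), array([ 0.4506, -0.2365,  0.006 ]))]
search [] orange []
8.4833
```

View pics/w4.png

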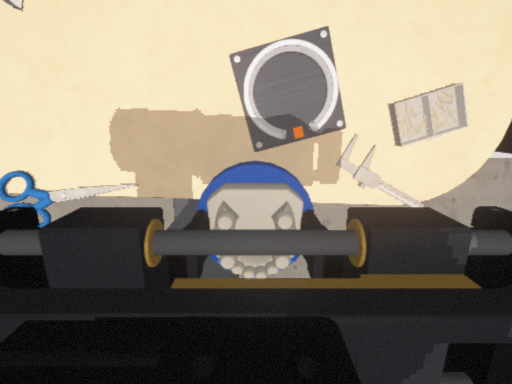

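The wrist view shows the foot's corners at about (231,56), (327,28), (345,128) and (254,150), with the orange slot mark at (298,132), centred on the lower side. I'll fit the corners and the mark.

Run:
```python
from h import *
p=env.grab_frame("wrist")
hsv=cv2.cvtColor(p["image"],cv2.COLOR_BGR2HSV)
def fit(C):
    W=np.array([pix2z(p,*c,.006)[:2] for c in C])
    cen=W.mean(0); ds=[np.linalg.norm(W[i]-W[(i+1)%4]) for i in range(4)]
    e=W-np.roll(W,1,0); a=np.degrees(np.arctan2(e[:,1],e[:,0]))%90
    a=np.degrees(np.angle(np.exp(4j*np.radians(a)).mean()))/4
    o=np.array(orange(p)[0][2][:2])-cen
    oy=np.degrees(np.arctan2(o[1],o[0])); y=a+90*round((oy-a)/90)
    print(cen.round(4),"sides",np.round(ds,4),"square yaw",y,"orange yaw",oy,np.linalg.norm(o))
fit([(231,56),(327,28),(345,128),(254,150)])
m=np.zeros((384,512),np.uint8); m[20:156,220:352]=((hsv[...,1]<60)|(hsv[...,2]<110))[20:156,220:352]
m=cv2.morphologyEx(m,cv2.MORPH_OPEN,np.ones((3,3)))
n,l,st,ce=cv2.connectedComponentsWithStats(m); 
k=1+np.argmax(st[1:,4]); h=cv2.convexHull(max(cv2.findContours((l==k).astype(np.uint8),0,2)[0],key=cv2.contourArea))
h4=cv2.approxPolyN(h,4) ; print(h4.reshape(-1,2).tolist()); fit(h4.reshape(-1,2))
t=[r for r in env.trace(p,"holder")]
if t:
    h=cv2.convexHull(max(cv2.findContours(t[0]["mask"].astype(np.uint8),0,2)[0],key=cv2.contourArea)); h4=cv2.approxPolyN(h,4); print(h4.reshape(-1,2).tolist()); fit(h4.reshape(-1,2))
s=env.read_state(); print(s["opening"]*87,s["finger_force"],s["clock"])
```

```text
[ 0.499  -0.2232] sides [0.1192 0.1207 0.1217 0.1178] square yaw -165.59009737682806 orange yaw -164.75157448304856 0.05004356248134893
[[351, 20], [351, 155], [220, 149], [220, 20]]
[ 0.5024 -0.2186] sides [0.1609 0.1745 0.1523 0.1552] square yaw -179.74705905753018 orange yaw -161.03212494632794 0.05469032472528435
[[346, 128], [254, 153], [227, 55], [328, 23]]
[ 0.4996 -0.2226] sides [0.124  0.124  0.1258 0.1259] square yaw -164.58272343859005 orange yaw -164.19170577115005 0.050818399722254964
54.78009901767086 29.88278213131707 8.5833
```

Run:
```python
from h import *
c=[.4996,-.2227]; o=[180,0,15.1]
env.goto([*c,.12],o)
env.move_straight([*c,.05],rate=.15)
hit=env.move_straight([*c,.0245],rate=.04,force_limit=8)
s=env.read_state(); print(hit,s["position"],s["force"],s["clock"])
if s["position"][2]<.028:
    env.gripper_to(.78); s=env.read_state(); print(s["opening"],s["finger_force"])
    env.move_straight([*c,.12],rate=.15)
    env.goto([.40,-.10,.22],[180,0,15])
    for n in("side","wrist"):
        p=env.grab_frame(n); cv2.imwrite(f"pics/{n}5.png",p["image"])
        if n=="side": a=p["image"][220:350,220:380].repeat(4,0).repeat(4,1)
    cv2.imwrite("pics/side5c.png",a); print(plate(p,c,.020),env.read_state()["clock"])
```

```text
True [ 0.49892654 -0.22258226  0.02411104] [-0.26138516  0.61084771  3.83283972] 10.4417
0.7795073226037174 0.0
(array([ 0.49936644, -0.22304126]), np.float64(-165.71447518948287), np.float64(0.15099872244854123)) 12.6833
```

View pics/side5c.png

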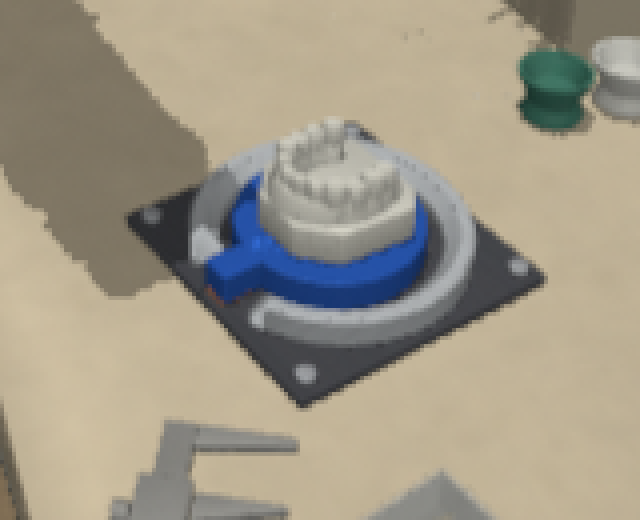

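View pics/wrist5.png

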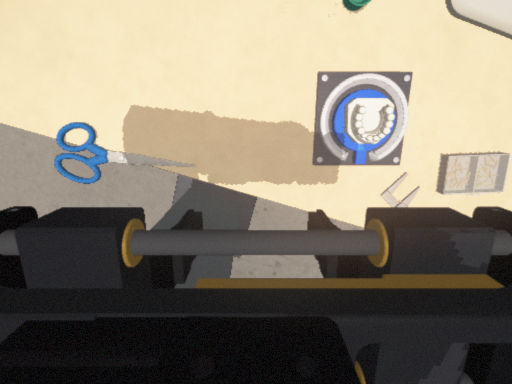

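Both views show the plate down inside the rim and level, with the lug in the slot above the orange mark. Contact came at 24.1 mm, where 24 mm is fully home. The arm is clear, so I'm handing in.

```bash
python3 -c "
from h import *
print(env.close_job())"
```

```text
the job is handed in; nothing more can be done
None
```

The white model is seated level in the scan holder with its lug in the slot and let go, the yellow model was not touched, and the job was handed in at about 13 s on the robot's clock.

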